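# Shut the chisel drawer, then hold the tool chest's lid at its balance point

## Robot

A 6-joint arm with a two-finger parallel gripper is mounted at the origin on the work surface. World frame = base frame: x ahead of the robot, y to its left, z up, the work surface at z = 0. Lengths are in mm, angles in rad, forces in N, time in s.
With the tool pointing down it reaches from about 275 to 750 mm from the base axis. Payload 10.2 kg.
Tool frame: the origin (TCP) lies midway between the tips of the shut fingers; the grasp point (between the pads) lies 19 mm behind it (ctrl.hold_point_z is the distance from the TCP to the grasp point, in mm); z points along the fingers, y is the direction in which the jaws open and shut (so a half turn about z gives the same grasp; the last joint's range is limited). The gripper opens to 85 mm and grips with 20 to 120 N. Pads are 22 mm wide; open, the fingers measure 114 mm over their backs; the gripper's body (76 mm by 85 mm) begins 54 mm behind the grasp point. The pads swing forward as they close: fully open they stand 13 mm farther back than shut.
Start: joints at [0.957, 0.313, 1.498, -0, 1.331, -0.223], TCP at [200, 485.418, 231.294] pointing down, gripper open.
Joint ranges: [-2.94, 2.94], [-0.97, 2.17], [0.19, 2.56], [-1.23, 4.37], [0.02, 3.11], [-2.88, 2.88]. Speed limits (rad/s): [2.39, 2.39, 3.01, 3.14, 3.14, 3.14].

## Interface

Orientations are given as a unit quaternion [w, x, y, z].
In Python, from rig import ctrl, capture, get_calibration, ticket, search_frame, outline_of gives the robot as it stands. The module is installed in compiled form; this text tells all that it offers.
- The arm moves only by the tool servo_tool, never from a script. Its argument "motion" is a list of rows, each an object with "dr": the turn, a rotation vector about the tool's x, y, z in units of 10 degrees (1.0 is 10 degrees), a list of three; "delta_pos": the shift along the tool's x, y, z in units of 50 mm (1.0 is 50 mm), a list of three; "hand": the opening, from 0 (shut) to 1 (fully open). In form: [{"dr": [ax, ay, az], "delta_pos": [x, y, z], "hand": hand}, ...]. A call has 1 to 20 rows; each row shifts and turns the pose as measured when the row begins, along the tool's axes as they then stand; what a row does not reach is not made up. A row lasts 1/8 s, in which the tool goes at most 62.5 mm and 10.7 degrees, less where a joint would pass 70% of its speed; a pose out of reach is approached as far as the arm can. A call is refused whole if a number of a shift passes 1 or a number of a turn 1, either way. A call with a gripper value outside its range is refused whole. The fingers move at their own pace and stop on an object; "squeeze" is the grip in N (left out, the last holds). Time passes only in rows, so rows that do not move let the fingers close. It gives the time, the measured TCP pose, the force and the opening at its end, in the units of the state.
- ctrl.sense(): the state, without advancing time (a new reading comes with each control period).
- capture(name): name is "scene" or "top" or "wrist"; returns (picture, depth): 384x512x3 uint8, red, green, blue; 384x512 float32, mm along the optical axis (not along the pixel's ray), 0 where there is no reading.
- get_calibration(name): a dict with "camera_matrix" (3x3 intrinsics, pixels), "T" (4x4, takes a point from camera to world coordinates). Camera axes: x right, y down, z forward; pixel columns grow to the right and rows downward; lengths in mm; the calibration is good to about 2 mm. A picture is of the moment at which its call begins: read the wrist's pose just before it. get_calibration takes no time and is no camera call; for the wrist camera it gives the pose at the moment of the call.
- ticket.finish_job(): hands the job in, once; it reports no verdict.
Trained networks look in the newest picture that a camera, given by its name, has taken for a name from the list of things; names that differ only in an ending like _2 or _b are one class to them, and where a whole thing is asked for, a point or a joint stands for the part that bears it (a point fixed in the world has none). Each returns a list of dicts, best first, with "score" (0 to 1); they miss things now and then, are a little off and sometimes report something else, mostly with a low value. They report only what shows in the picture. A call takes as long as a camera call.
- search_frame(camera, label): "bbox" ([left, top, right, bottom] in pixels, round what is visible of it).
- outline_of(camera, label): "pixels" (384x512 bool, what is visible of it) and "bbox" ([left, top, right, bottom] in pixels, round what is visible of it).
The state is a dict: "time_s": time; "joints": joint angles; "dq": joint speeds; "tau": joint torques, N m; "eef_pos": TCP position; "ee_rot": TCP orientation; "force": force on the tool from outside, world axes, zero at the start; "wrist_torque": the same for the moment, N m; "grip_width": opening from 0.0 (shut) to 1.0 (fully open).
Only numpy, scipy, OpenCV 4.12 (cv2) and the standard library are available. Lean on these libraries where they do the work, as an engineer would, in place of code of your own. Each camera call takes 0.05 s, during which the arm holds its last target.

## Task

The chisels are packed, so close up the tool chest's drawer: push it fully home while the lid is still down. Then take the lid by its orange bar, swing it up to where it stands upright and balances over its hinge, and finish there still gripping the bar and keeping the lid still, so that I can screw on the lid stay. Do not let the lid fall over backwards onto its stop, and leave the tape, glue bottle and screwdriver where they are.

Things in the scene. Friction and masses are not known exactly. Their poses are not given: they have to be found in the camera images.
- chest: Wooden tool chest fixed to the bench, 150 deep (x) x 280 wide (y) x 88 high without its lid (100 with the lid down). Origin: centre of its underside, on the bench. Its x axis points from the front (drawer side) to the back (hinge side), horizontally; z up. Its yaw varies up to 0.3 either way.
- chest_hinge (a point): Middle of the lid's hinge axis, in the chest's frame at (65, 0, 94) mm. The axis runs along the chest's y.
- lid (a joint): Plywood lid, 280 wide, 12 thick, its front edge 140 from the hinge axis, about 0.5 kg (varies), nearly frictionless hinge. 0 = down (shut), grows as it opens, rad; 1.571 = upright, the balance point, its weight straight above the hinge: short of it the lid falls shut, past it the lid falls back to the stop at 1.95.
- lid_bar (a point): Centre of the lid's orange round bar handle, 12 diameter, 100 long, parallel to the hinge. It lies in the lid's plane, 45 beyond its front edge, 185 from the hinge axis, on two dark arms 10 wide at 45 either side of the middle; the clear gap between bar and lid edge is 39. With the lid down the bar sticks out in front of the chest at height 94; upright it is at height 279 straight above the hinge. The point's axes are the lid's: x from bar to hinge.
- drawer (a joint): Drawer under the lid, slides out towards the chest's -x. 0 = fully home, m; starts 0.025 to 0.05 out, stop at 0.09. Stiff to push by about 2 N, stays where it is left.
- drawer_front (a point): Centre of the outer face of the drawer's flat wooden front, 270 wide, 50 high, 12 thick (9 to 59 above the bench) with a flush brass pull plate. Fully home this face is 12 proud of the chest's front, i.e. at chest x = -87 mm, and 33 behind the bar's centre line seen from above (lid down). Two round wooden knobs stick out of it, clear of the lid's bar.
- knob_left (a point): Centre of the end face of the drawer's knob on the chest's +y side: 26 diameter, sticking 30 out of the drawer front, 110 from the middle, its axis 38 above the bench. Pushing on its end, towards the chest's +x, shuts the drawer and keeps the gripper clear of the lid.
- knob_right (a point): The same on the chest's -y side.
- tape: Blue ring roll of tape lying flat, 100 outside diameter, 25 high, a bystander on the +y side of the chest. Origin: centre of its underside.
- glue: Yellow glue bottle with red cap, 60 diameter, 150 high, a bystander on the -y side of the chest. Origin: centre of its underside.
- screwdriver: Screwdriver lying on the bench along the chest's x within 0.25 rad, about 200 long, red handle 26 thick to the front, a bystander farther out on the -y side. Origin: its underside, about the middle of its length.

How it is judged:
By the outcome, as a careful person would: the job done as asked, in the order asked, and still so for the second after the job is handed in, while the arm keeps its last pose, push and grip.
It also fails if it takes over 51 s, if anything falls off the work surface, if the arm or the gripper's body presses on something with over 40 N, if the wrist force passes 120 N, or if a joint passes its speed limit or range.

## Working session

There is one attempt and no reset: what is moved stays moved. The work goes in short steps, Python scripts to look and compute and a tool call to move; the robot and the scene stay as the last step left them, time stands still between calls to the robot, and variables do not carry over. Pictures are saved under pics/ and viewed, and the job is handed in when it is done.

Besides the shell and the picture viewer there is one more tool, called after "Emit:" as name(argument=value, ...), one argument or row to a line, values as JSON. servo_tool: Moves the arm, as the interface text tells. Its arguments: {"type":"object","properties":{"motion":{"type":"array"},"squeeze":{"type":"number"}},"required":["motion"]}

```bash
mkdir -p pics; ls
python3 - <<'E'
from rig import *
import cv2,numpy as np
s=ctrl.sense();print(s, ctrl.hold_point_z)
for n in("scene","top"):
    im,d=capture(n);cv2.imwrite(f"pics/{n}0.png",im[:,:,::-1]);np.savez(f"{n}0.npz",im=im,d=d)
    c=get_calibration(n);print(n,c)
    for l in("chest","lid_bar","drawer_front","knob_left","knob_right","tape","glue","screwdriver"):
        r=search_frame(n,l);print(l,[(np.round(x['bbox']).tolist(),round(x['score'],2)) for x in r[:3]])
E
```

```text
pics
{'time_s': 0.0, 'joints': array([ 9.56594322e-01,  3.13470521e-01,  1.49844746e+00,  1.95057813e-05,
        1.33099612e+00, -2.23418846e-01]), 'dq': array([-0.00039705, -0.00041626, -0.00082445,  0.00108399, -0.00167235,
        0.0019933 ]), 'tau': array([ 1.61810152e-03, -4.12257886e+01, -2.59748232e+01, -1.42800236e-04,
        4.04217106e-03,  1.59401247e-05]), 'eef_pos': array([199.84231095, 485.19782434, 230.72066816]), 'ee_rot': array([-2.77354185e-04,  1.94152914e-01,  9.80971054e-01, -5.99770636e-04]), 'force': array([ 0.26712788, -0.06561549,  0.64745086]), 'wrist_torque': array([0.02616558, 0.02591787, 0.00141335]), 'grip_width': 0.9938598587399952} 18.700000000000003
scene {'camera_matrix': array([[443.97926593,   0.        , 250.62373548],
       [  0.        , 443.97926593, 188.9660077 ],
       [  0.        ,   0.        ,   1.        ]]), 'T': array([[ 6.83939380e-01,  3.61410184e-01, -6.33726758e-01,
         1.24554801e+03],
       [ 7.29384958e-01, -3.56590026e-01,  5.83816013e-01,
        -6.14926649e+02],
       [-1.49835887e-02, -8.61525526e-01, -5.0749311
[... 785 characters left out ...]
        3.18769908e+02],
       [-9.99707903e-01, -1.34570082e-02,  2.00753214e-02,
        -5.73409918e+00],
       [-1.73110585e-02, -1.80939366e-01, -9.83341890e-01,
         1.36829583e+03],
       [ 0.00000000e+00,  0.00000000e+00,  0.00000000e+00,
         1.00000000e+00]])}
chest [([223.0, 148.0, 323.0, 228.0], 0.9)]
lid_bar [([218.0, 148.0, 319.0, 218.0], 0.91)]
drawer_front [([224.0, 202.0, 313.0, 231.0], 0.91)]
knob_left [([222.0, 200.0, 315.0, 228.0], 0.59)]
knob_right [([224.0, 201.0, 317.0, 228.0], 0.65)]
tape [([176.0, 143.0, 209.0, 174.0], 0.74)]
glue [([338.0, 153.0, 363.0, 178.0], 0.74)]
screwdriver [([361.0, 208.0, 377.0, 253.0], 0.69), ([220.0, 146.0, 321.0, 228.0], 0.43)]
```

Run:
```python
import cv2
a=cv2.imread("pics/top0.png")[130:270,160:400];cv2.imwrite("pics/top0c.png",cv2.resize(a,None,fx=3.3,fy=3.3))
a=cv2.imread("pics/scene0.png")[150:320,80:380];cv2.imwrite("pics/scene0c.png",cv2.resize(a,None,fx=2.6,fy=2.6))
```

```text
(no output)
```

View pics/top0c.png

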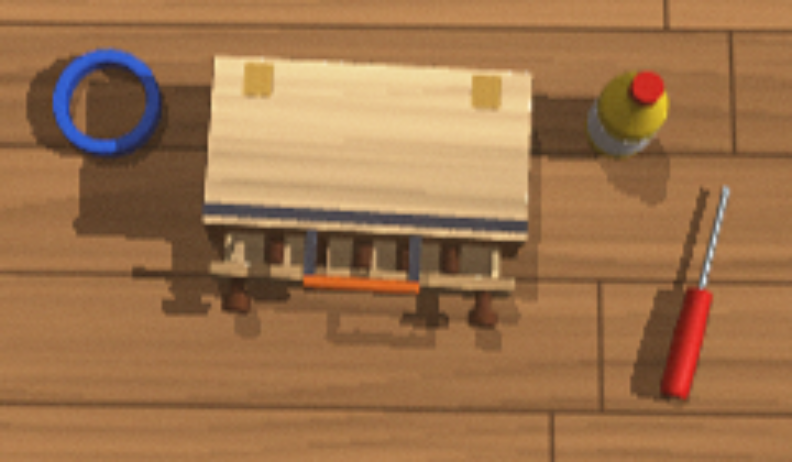

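View pics/scene0c.png

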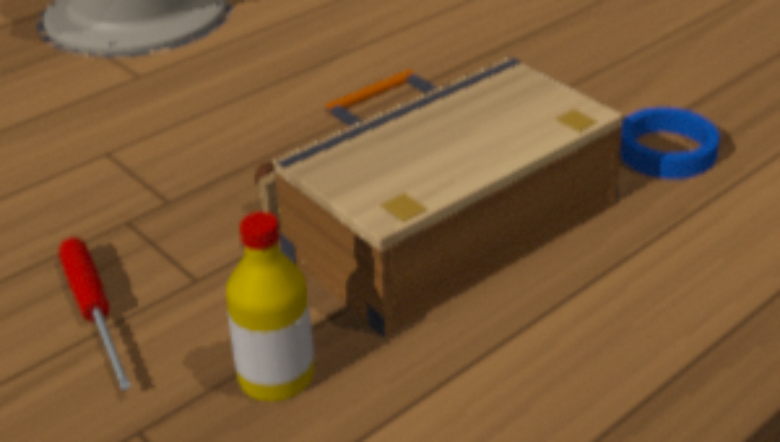

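The top view shows the lid (crop 205–530 × 55–240), the orange bar at crop (360,285), the knobs at (237,300) and (483,310), and the drawer partly out. The bystanders are clear of the chest. Next I fit the chest pose from depth and colour.

```bash
cat > h.py <<'E'
import numpy as np,cv2
from rig import *
def cloud(n,d):
    c=get_calibration(n);K=c['camera_matrix'];T=c['T']
    v,u=np.mgrid[:384,:512];
    P=np.stack([(u-K[0,2])/K[0,0]*d,(v-K[1,2])/K[1,1]*d,d],-1)
    return P@T[:3,:3].T+T[:3,3]
def pix2z(n,u,v,z):
    c=get_calibration(n);K=c['camera_matrix'];T=c['T']
    r=T[:3,:3]@np.array([(u-K[0,2])/K[0,0],(v-K[1,2])/K[1,1],1]);o=T[:3,3]
    return o+r*(z-o[2])/r[2]
def proj(n,p):
    c=get_calibration(n);K=c['camera_matrix'];T=c['T']
    q=T[:3,:3].T@(np.asarray(p,float)-T[:3,3]);return (K@q/q[2])[:2]
E
python3 - <<'E'
from h import *
f=np.load('top0.npz');im=f['im'];d=f['d'];P=cloud('top',d)
reg=np.zeros((384,512),bool);reg[140:240,215:330]=1
m=reg&(abs(P[...,2]-100)<6)&(d>0)
m=cv2.morphologyEx(m.astype(np.uint8),cv2.MORPH_OPEN,np.ones((3,3)))>0
n,l,st,ce=cv2.connectedComponentsWithStats(m.astype(np.uint8));k=1+st[1:,4].argmax();m=l==k
r=cv2.minAreaRect(P[m][:,:2].astype(np.float32));print('lid rect',r,'z',np.median(P[m][:,2]),m.sum())
hsv=cv2.cvtColor(im,cv2.COLOR_RGB2HSV)
o=reg&(hsv[...,0]>4)&(hsv[...,0]<14)&(hsv[...,1]>200)&(hsv[...,2]>150)
v,u=np.nonzero(o);print('bar px',u.min(),u.max(),v.min(),v.max(),len(u))
Q=P[o];print(np.median(Q,0)); 
pts=np.array([pix2z('top',a,b,97) for a,b in zip(u,v)]);
r2=cv2.minAreaRect(pts[:,:2].astype(np.float32));print('bar',r2)
# hinge plates and scene check
fl=np.load('scene0.npz');S=cloud('scene',fl['d']);m2=(abs(S[...,2]-100)<5)
m2[:150]=0;m2[320:]=0;m2[:,:175]=0;m2[:,325:]=0
m2=cv2.morphologyEx(m2.astype(np.uint8),cv2.MORPH_OPEN,np.ones((3,3)))
n,l,st,ce=cv2.connectedComponentsWithStats(m2);k=1+st[1:,4].argmax();m2=l==k
print('scene lid',cv2.minAreaRect(S[m2][:,:2].astype(np.float32)),np.median(S[m2][:,2]))
# drawer front/knobs points
kn=reg&(P[...,2]>15)&(P[...,2]<75)
for z in range(10,80,10):
    q=P[kn&(abs(P[...,2]-z)<5)];print(z,len(q),q.min(0) if len(q) else '')
for uu,vv in((231,220),(232,224),(306,223),(306,227)): print(uu,vv,P[vv,uu],im[vv,uu])
E
```

```text
lid rect ((587.601806640625, -22.322982788085938), (280.1029968261719, 201.5655517578125), 87.67328643798828) z 100.01816268360278 4890
bar px 252 286 214 218 100
[492.77857821 -17.23987345  99.8658667 ]
bar ((493.8153076171875, -18.665740966796875), (96.67399597167969, 8.353915214538574), 86.98750305175781)
scene lid ((589.8140869140625, -23.849014282226562), (282.5152587890625, 201.68528747558594), 87.54217529296875) 101.65327623505482
10 0 
20 185 [ 493.39891465 -160.22774805   15.02222799]
30 214 [ 464.19167703 -156.6901537    25.04532625]
40 136 [ 463.67063591 -155.0931984    35.03351361]
50 140 [ 464.81635655 -157.49042455   45.06667   ]
60 326 [ 484.66528804 -158.60313112   55.01555236]
70 59 [ 495.35603428 -154.14447599   65.00849395]
231 220 [484.66528804  91.5458      57.81955939] [97 58 34]
232 224 [474.11307179  89.00367227  48.27402008] [78 52 36]
306 223 [ 480.27173075 -127.60155114   48.1935826 ] [98 56 36]
306 227 [ 468.10458412 -127.22241168   51.89079397] [90 54 35]
```

```bash
cat >> h.py <<'E'
from scipy.spatial.transform import Rotation as R
YAW=-0.043
O=np.array([614,-24.1,0]);
def ch(p): c,s=np.cos(YAW),np.sin(YAW); return O+np.array([c*p[0]-s*p[1],s*p[0]+c*p[1],p[2]])
def rot(s): w,x,y,z=s['ee_rot'];return R.from_quat([x,y,z,w])
GOALR=lambda tilt=0: R.from_euler('z',YAW)*R.from_matrix(np.array([[0,1,0],[1,0,0],[0,0,-1]]).T)*R.from_euler('x',tilt)
def plan(goal,n,tilt=0):
    """n rows from now to goal TCP (world)"""
    s=ctrl.sense();r0=rot(s);p0=s['eef_pos'];rel=(r0.inv()*GOALR(tilt)).as_rotvec()
    print('now',p0.round(1),'goal',np.round(goal,1),'t',round(s['time_s'],2),'F',s['force'].round(1),'grip',round(s['grip_width'],3))
    print('rot total units',np.round(rel/np.radians(10),2))
    for i in range(n):
        r=r0*R.from_rotvec(rel*i/n);print(i,'pos',np.round(r.inv().apply((np.array(goal)-p0)/n)/50,2),'dr',np.round(rel/n/np.radians(10),2))
E
python3 - <<'E'
from h import *
k=ch([-185,110,70]);print(ch([-146,110,38]),ch([-120,0,94]),ch([65,0,279]))
plan(k,12)
E
```

```text
[472.86349871  92.07438618  38.        ] [494.11092291 -18.94158999  94.        ] [678.93991676 -26.89413875 279.        ]
now [200.  485.4 231.3] goal [433.9  93.8  70. ] t 0.9 F [ 0.9  0.3 -0.5] grip 1.0
rot total units [-0.   -0.    7.01]
0 pos [-0.61 -0.46  0.27] dr [-0.   -0.    0.58]
1 pos [-0.65 -0.39  0.27] dr [-0.   -0.    0.58]
2 pos [-0.69 -0.32  0.27] dr [-0.   -0.    0.58]
3 pos [-0.72 -0.25  0.27] dr [-0.   -0.    0.58]
4 pos [-0.74 -0.18  0.27] dr [-0.   -0.    0.58]
5 pos [-0.75 -0.1   0.27] dr [-0.   -0.    0.58]
6 pos [-0.76 -0.02  0.27] dr [-0.   -0.    0.58]
7 pos [-0.76  0.05  0.27] dr [-0.   -0.    0.58]
8 pos [-0.75  0.13  0.27] dr [-0.   -0.    0.58]
9 pos [-0.73  0.21  0.27] dr [-0.   -0.    0.58]
10 pos [-0.71  0.28  0.27] dr [-0.   -0.    0.58]
11 pos [-0.67  0.35  0.27] dr [-0.   -0.    0.58]
```

Emit:
servo_tool(
  motion=[
    {"dr":[0,0,0.6],"delta_pos":[-0.6,-0.45,0.25],"hand":0},
    {"dr":[0,0,0.6],"delta_pos":[-0.65,-0.4,0.25],"hand":0},
    {"dr":[0,0,0.6],"delta_pos":[-0.7,-0.3,0.25],"hand":0},
    {"dr":[0,0,0.6],"delta_pos":[-0.7,-0.25,0.25],"hand":0},
    {"dr":[0,0,0.6],"delta_pos":[-0.75,-0.2,0.25],"hand":0},
    {"dr":[0,0,0.6],"delta_pos":[-0.75,-0.1,0.25],"hand":0},
    {"dr":[0,0,0.6],"delta_pos":[-0.75,0,0.25],"hand":0},
    {"dr":[0,0,0.6],"delta_pos":[-0.75,0.05,0.25],"hand":0},
    {"dr":[0,0,0.6],"delta_pos":[-0.75,0.15,0.25],"hand":0},
    {"dr":[0,0,0.6],"delta_pos":[-0.7,0.2,0.25],"hand":0},
    {"dr":[0,0,0.6],"delta_pos":[-0.7,0.3,0.25],"hand":0},
    {"dr":[0,0,0.5],"delta_pos":[-0.65,0.35,0.25],"hand":0},
  ],
  squeeze=40,
)

```text
time_s: 2.4
eef_pos: [429.1, 81.1, 78.6]
ee_rot: [0.001, 0.74, 0.672, 0.004]
force: [0.2, 1.0, 0.2]
grip_width: 0.002
```

Run:
```python
from h import *
print(ctrl.sense()['joints'])
plan(ch([-180,110,36]),4)
```

```text
[-0.08508757  0.32028309  1.9437667   0.00518997  0.87100652  0.00752673]
now [429.1  81.1  78.6] goal [438.9  93.5  36. ] t 2.4 F [0.2 1.  0.2] grip 0.002
rot total units [ 0.04 -0.02 -0.3 ]
0 pos [0.07 0.04 0.21] dr [ 0.01 -0.01 -0.08]
1 pos [0.07 0.04 0.21] dr [ 0.01 -0.01 -0.08]
2 pos [0.06 0.04 0.21] dr [ 0.01 -0.01 -0.08]
3 pos [0.06 0.04 0.21] dr [ 0.01 -0.01 -0.08]
```

Emit:
servo_tool(
  motion=[
    {"dr":[0,0,-0.1],"delta_pos":[0.07,0.04,0.22],"hand":0},
    {"dr":[0,0,-0.1],"delta_pos":[0.07,0.04,0.22],"hand":0},
    {"dr":[0,0,-0.1],"delta_pos":[0.07,0.04,0.22],"hand":0},
    {"dr":[0,0,0],"delta_pos":[0.06,0.04,0.2],"hand":0},
    {"dr":[0,0,0],"delta_pos":[0,0,0],"hand":0},
  ],
)

```text
time_s: 3.02
eef_pos: [438.6, 95.4, 32.8]
ee_rot: [0.001, 0.721, 0.693, 0.003]
force: [-0.1, 0.1, 0.2]
grip_width: 0.002
```

Run:
```python
from h import *
plan(ch([-131,110,36]),6)
im,d=capture('top');cv2.imwrite('pics/top1.png',cv2.resize(im[130:270,200:340,::-1],None,fx=4,fy=4))
```

```text
now [438.6  95.4  32.8] goal [487.8  91.4  36. ] t 3.02 F [-0.1  0.1  0.2] grip 0.002
rot total units [ 0.03 -0.02  0.02]
0 pos [-0.01  0.16 -0.01] dr [ 0.01 -0.    0.  ]
1 pos [-0.01  0.16 -0.01] dr [ 0.01 -0.    0.  ]
2 pos [-0.01  0.16 -0.01] dr [ 0.01 -0.    0.  ]
3 pos [-0.01  0.16 -0.01] dr [ 0.01 -0.    0.  ]
4 pos [-0.01  0.16 -0.01] dr [ 0.01 -0.    0.  ]
5 pos [-0.01  0.16 -0.01] dr [ 0.01 -0.    0.  ]
```

View pics/top1.png

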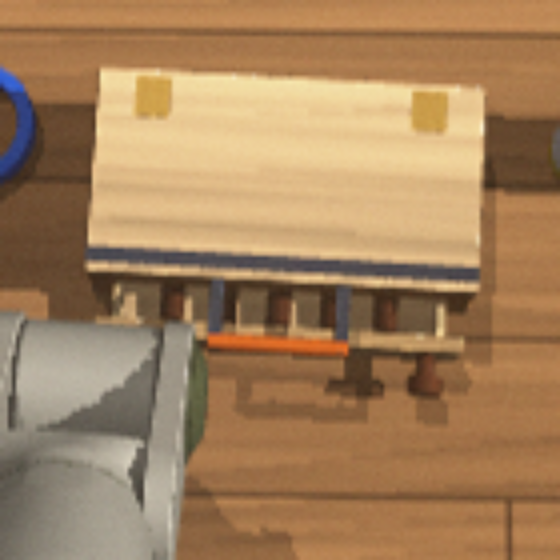

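The gripper stands in front of the left knob, and the wrist is well above the bar. The drawer is still out. Now I push.

Emit:
servo_tool(
  motion=[
    {"dr":[0,0,0],"delta_pos":[0,0.2,-0.02],"hand":0},
    {"dr":[0,0,0],"delta_pos":[0,0.2,-0.02],"hand":0},
    {"dr":[0,0,0],"delta_pos":[0,0.2,-0.02],"hand":0},
    {"dr":[0,0,0],"delta_pos":[0,0.16,0],"hand":0},
    {"dr":[0,0,0],"delta_pos":[0,0.1,0],"hand":0},
  ],
)

```text
time_s: 3.7
eef_pos: [484.4, 93.4, 37.3]
ee_rot: [0.001, 0.721, 0.693, 0.003]
force: [-1.9, 0.2, 1.4]
grip_width: 0.002
```

Emit:
servo_tool(
  motion=[
    {"dr":[0,0,0],"delta_pos":[0,0.06,0],"hand":0},
    {"dr":[0,0,0],"delta_pos":[0,0.06,0],"hand":0},
  ],
)

```text
time_s: 3.95
eef_pos: [489.7, 93.3, 37.2]
ee_rot: [-0.0, 0.721, 0.693, 0.002]
force: [-13.1, 1.0, 7.6]
grip_width: 0.005
```

Emit:
servo_tool(
  motion=[
    {"dr":[0,0,0],"delta_pos":[0,0.05,0],"hand":0},
    {"dr":[0,0,0],"delta_pos":[0,0.05,0],"hand":0},
  ],
)

```text
time_s: 4.2
eef_pos: [489.6, 93.4, 36.8]
ee_rot: [-0.005, 0.721, 0.693, -0.003]
force: [-17.5, -0.7, 13.6]
grip_width: -0.002
```

Emit:
servo_tool(
  motion=[
    {"dr":[0,0,0],"delta_pos":[0,-0.3,0],"hand":0},
    {"dr":[0,0,0],"delta_pos":[0,-0.4,0],"hand":0},
    {"dr":[0,0,0],"delta_pos":[0,-0.4,-0.4],"hand":0},
    {"dr":[0,0,0],"delta_pos":[0,-0.2,-0.9],"hand":0.45},
    {"dr":[0,0,0],"delta_pos":[0,-0.2,-0.9],"hand":0.45},
    {"dr":[0,0,0],"delta_pos":[0,0,-0.6],"hand":0.45},
  ],
)

```text
time_s: 4.95
eef_pos: [414.6, 95.6, 181.0]
ee_rot: [-0.004, 0.721, 0.693, -0.002]
force: [0.3, -1.0, -0.6]
grip_width: 0.448
```

Run:
```python
from h import *
plan(ch([-120,0,150]),4)
im,d=capture('top');cv2.imwrite('pics/top2.png',cv2.resize(im[130:270,200:340,::-1],None,fx=4,fy=4))
P=cloud('top',d)
for r in range(196,232,2): print(r,[(P[r,c].round(0)).tolist() for c in (306,307)])
```

```text
now [414.6  95.6 181. ] goal [494.1 -18.9 150. ] t 4.95 F [ 0.3 -1.  -0.6] grip 0.448
rot total units [-0.05 -0.02  0.02]
0 pos [-0.56  0.42  0.15] dr [-0.01 -0.    0.01]
1 pos [-0.56  0.42  0.15] dr [-0.01 -0.    0.01]
2 pos [-0.56  0.42  0.15] dr [-0.01 -0.    0.01]
3 pos [-0.56  0.42  0.15] dr [-0.01 -0.    0.01]
196 [[550.0, -123.0, 106.0], [551.0, -126.0, 100.0]]
198 [[546.0, -123.0, 98.0], [545.0, -126.0, 102.0]]
200 [[539.0, -123.0, 101.0], [539.0, -126.0, 103.0]]
202 [[533.0, -123.0, 102.0], [534.0, -126.0, 101.0]]
204 [[534.0, -126.0, 64.0], [533.0, -129.0, 70.0]]
206 [[529.0, -127.0, 61.0], [528.0, -129.0, 64.0]]
208 [[523.0, -127.0, 61.0], [523.0, -130.0, 59.0]]
210 [[519.0, -128.0, 45.0], [520.0, -131.0, 41.0]]
212 [[513.0, -128.0, 45.0], [513.0, -131.0, 46.0]]
214 [[507.0, -128.0, 45.0], [507.0, -131.0, 44.0]]
216 [[501.0, -127.0, 51.0], [501.0, -130.0, 51.0]]
218 [[495.0, -128.0, 49.0], [495.0, -131.0, 48.0]]
220 [[491.0, -129.0, 31.0], [491.0, -132.0, 31.0]]
222 [[489.0, -132.0, -1.0], [489.0, -135.0, 2.0]]
224 [[483.0, -132.0, 1.0], [483.0, -135.0, -2.0]]
226 [[477.0, -132.0, 1.0], [477.0, -135.0, -1.0]]
228 [[471.0, -132.0, 0.0], [471.0, -135.0, -2.0]]
230 [[464.0, -132.0, 5.0], [465.0, -135.0, -2.0]]
```

View pics/top2.png

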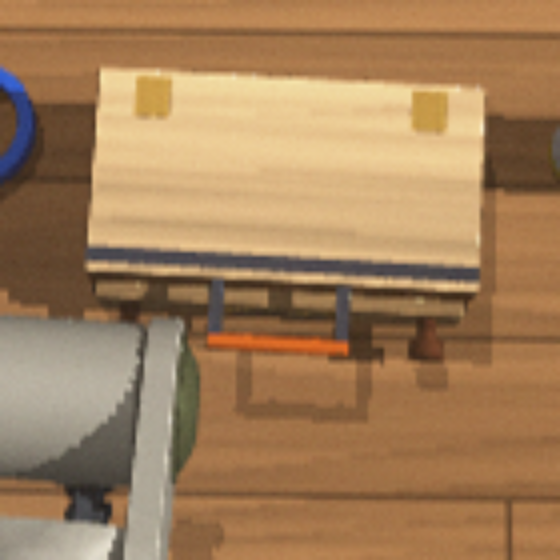

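The drawer is home: it stopped hard at 17 N, and the right knob's end is at x≈492, where 492 is expected. Now to the bar.

Emit:
servo_tool(
  motion=[
    {"dr":[0,0,0],"delta_pos":[-0.55,0.4,0.1],"hand":0.45},
    {"dr":[0,0,0],"delta_pos":[-0.55,0.4,0.1],"hand":0.45},
    {"dr":[0,0,0],"delta_pos":[-0.55,0.4,0.1],"hand":0.45},
    {"dr":[0,0,0],"delta_pos":[-0.5,0.35,0.1],"hand":0.45},
    {"dr":[0,0,0],"delta_pos":[0,0,0],"hand":0.45},
  ],
)

```text
time_s: 5.62
eef_pos: [494.1, -18.6, 165.3]
ee_rot: [0.002, 0.72, 0.694, 0.003]
force: [0.3, -0.4, -0.1]
grip_width: 0.452
```

Run:
```python
from h import *
plan(ch([-120,0,75]),5)
im,d=capture('wrist');cv2.imwrite('pics/w3.png',im[:,:,::-1])
P=cloud('wrist',d);hsv=cv2.cvtColor(im,cv2.COLOR_RGB2HSV)
o=(hsv[...,0]>4)&(hsv[...,0]<14)&(hsv[...,1]>200)&(hsv[...,2]>120)&(d>0)&(abs(P[...,2]-97)<8)
Q=P[o];print(len(Q),np.median(Q,0),cv2.minAreaRect(Q[:,:2].astype(np.float32)))
```

```text
now [494.1 -18.6 165.3] goal [494.1 -18.9  75. ] t 5.62 F [ 0.3 -0.4 -0.1] grip 0.452
rot total units [ 0.04 -0.01  0.03]
0 pos [-0.   -0.    0.36] dr [ 0.01 -0.    0.01]
1 pos [-0.   -0.    0.36] dr [ 0.01 -0.    0.01]
2 pos [-0.   -0.    0.36] dr [ 0.01 -0.    0.01]
3 pos [-0.   -0.    0.36] dr [ 0.01 -0.    0.01]
4 pos [-0.   -0.    0.36] dr [ 0.01 -0.    0.01]
18 [492.90525835 -62.88903226  97.38689376] ((493.97998046875, -20.88860321044922), (92.77076721191406, 10.788866996765137), 87.48580932617188)
```

View pics/w3.png

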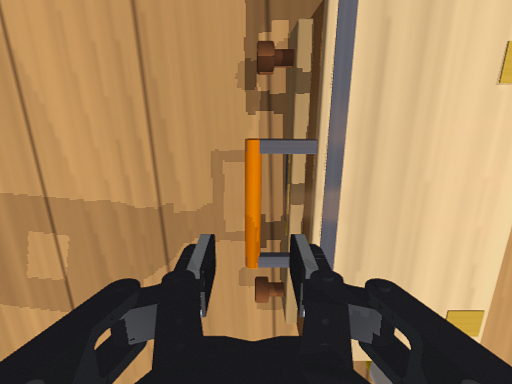

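The bar (column 253, rows 140–268) lies centred between the open fingers (columns 215 and 291). Descending, then gripping gently so that it can turn between the pads.

Emit:
servo_tool(
  motion=[
    {"dr":[0,0,0],"delta_pos":[0,0,0.4],"hand":0.45},
    {"dr":[0,0,0],"delta_pos":[0,0,0.4],"hand":0.45},
    {"dr":[0,0,0],"delta_pos":[0,0,0.4],"hand":0.45},
    {"dr":[0,0,0],"delta_pos":[0,0,0.35],"hand":0.45},
    {"dr":[0,0,0],"delta_pos":[0,0,0.15],"hand":0.45},
    {"dr":[0,0,0],"delta_pos":[0,0,0],"hand":0.45},
  ],
  squeeze=20,
)

```text
time_s: 6.42
eef_pos: [493.5, -13.1, 80.2]
ee_rot: [0.003, 0.719, 0.695, 0.004]
force: [-1.0, 0.7, 0.2]
grip_width: 0.451
```

Emit:
servo_tool(
  motion=[
    {"dr":[0,0,0],"delta_pos":[-0.12,0,0.1],"hand":0.45},
    {"dr":[0,0,0],"delta_pos":[0,0,0.02],"hand":0.45},
  ],
)

```text
time_s: 6.68
eef_pos: [493.9, -19.4, 75.1]
ee_rot: [0.004, 0.718, 0.696, 0.005]
force: [-0.3, -1.0, 0.2]
grip_width: 0.448
```

Emit:
servo_tool(
  motion=[
    {"dr":[0,0,0],"delta_pos":[0,0,0],"hand":0},
    {"dr":[0,0,0],"delta_pos":[0,0,0],"hand":0},
    {"dr":[0,0,0],"delta_pos":[0,0,0],"hand":0},
    {"dr":[0,0,0],"delta_pos":[0,0,0],"hand":0},
  ],
)

```text
time_s: 7.18
eef_pos: [495.1, -19.6, 75.6]
ee_rot: [0.006, 0.719, 0.695, 0.006]
force: [1.9, -0.2, -2.5]
grip_width: 0.131
```

Run:
```python
from h import *
print(ctrl.sense()['joints'].round(3))
s=ctrl.sense();hz=ctrl.hold_point_z;print((s['eef_pos']-hz*np.array([0,0,-1])))
plan(ch([-120,0,75]),1)
im,d=capture('scene');cv2.imwrite('pics/s4.png',cv2.resize(im[100:320,80:380,::-1],None,fx=2.6,fy=2.6))
im,d=capture('wrist');cv2.imwrite('pics/w4.png',im[:,:,::-1])
```

```text
[-0.279  0.429  1.785  0.006  0.912 -0.249]
[495.06632674 -19.62601415  94.34247923]
now [495.1 -19.6  75.6] goal [494.1 -18.9  75. ] t 7.17 F [ 1.9 -0.2 -2.5] grip 0.131
rot total units [ 0.09 -0.    0.06]
0 pos [ 0.01 -0.02  0.01] dr [ 0.09 -0.    0.06]
```

View pics/s4.png

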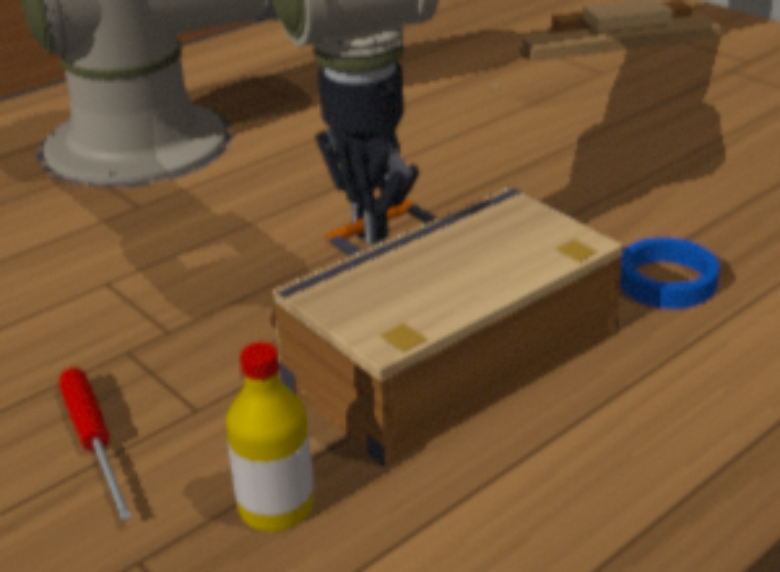

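View pics/w4.png

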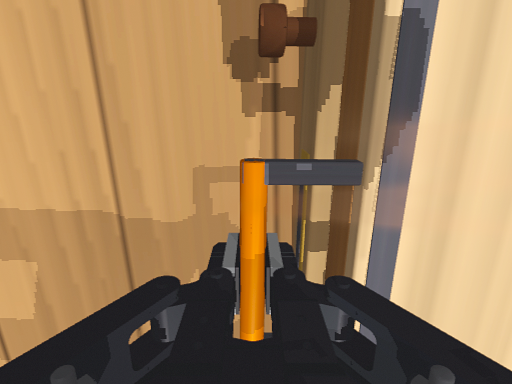

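Grip is on the bar: opening is 0.131 of 85 mm (11 mm), and the pads are mid-bar. Now the arc.

```bash
cat >> h.py <<'E'
H=np.array([679.6,-27.2,94.0])
def arc(thetas,along=0.0):
    s=ctrl.sense();r=rot(s);g=s['eef_pos']-r.apply([0,0,ctrl.hold_point_z])
    ex=np.array([np.cos(YAW),np.sin(YAW),0]);ey=np.array([-ex[1],ex[0],0])
    v=g-H;X,Y,Z=v@ex,v@ey,v[2];th=np.arctan2(Z,-X)
    print('t',round(s['time_s'],2),'theta',th.round(4),'rad',np.hypot(X,Z).round(1),'yoff',Y.round(1),'F',s['force'].round(1),'grip',round(s['grip_width'],3),'tcp',s['eef_pos'].round(1))
    rel=(r.inv()*GOALR()).as_rotvec()/np.radians(10);print('rot',rel.round(2), 'q',s['joints'].round(2))
    p=g
    for i,t in enumerate(thetas):
        q=H+185*(-np.cos(t)*ex+np.array([0,0,np.sin(t)]))+ey*Y*(1-(i+1)/len(thetas))
        print(round(t,3),np.round(r.inv().apply(q-p)/50,3));p=q
E
python3 - <<'E'
from h import *
arc(np.arange(1,9)*.08)
E
```

```text
t 7.28 theta 0.0019 rad 185.0 yoff -0.4 F [ 2.4  0.  -3.4] grip 0.134 tcp [495.1 -19.6  75.6]
rot [ 0.09 -0.    0.06] q [-0.28  0.43  1.78  0.01  0.91 -0.25]
0.08 [ 0.001  0.016 -0.289]
0.16 [ 0.001  0.04  -0.293]
0.24 [ 0.001  0.063 -0.289]
0.32 [ 0.     0.086 -0.283]
0.4 [ 0.     0.109 -0.275]
0.48 [-0.     0.13  -0.266]
0.56 [-0.     0.151 -0.254]
0.64 [-0.001  0.171 -0.241]
```

Emit:
servo_tool(
  motion=[
    {"dr":[0.05,0,0.03],"delta_pos":[0,0.01,-0.15],"hand":0},
    {"dr":[0.04,0,0.03],"delta_pos":[0,0.02,-0.28],"hand":0},
    {"dr":[0,0,0],"delta_pos":[0,0.05,-0.29],"hand":0},
    {"dr":[0,0,0],"delta_pos":[0,0.07,-0.28],"hand":0},
    {"dr":[0,0,0],"delta_pos":[0,0.05,-0.15],"hand":0},
  ],
)

```text
time_s: 7.9
eef_pos: [504.1, -20.0, 135.3]
ee_rot: [-0.002, 0.723, 0.691, -0.001]
force: [2.0, -0.5, -4.1]
grip_width: 0.13
```

Run:
```python
from h import *
th=.28
arc(th+np.arange(1,7)*.08)
im,d=capture('scene');cv2.imwrite('pics/s5.png',cv2.resize(im[100:320,80:380,::-1],None,fx=2.6,fy=2.6))
```

```text
t 7.9 theta 0.3293 rad 185.5 yoff -0.4 F [ 2.  -0.5 -4.1] grip 0.13 tcp [504.1 -20.  135.3]
rot [-0.03 -0.01 -0.01] q [-0.27  0.37  1.69 -0.    1.09 -0.23]
0.36 [ 0.001  0.048 -0.104]
0.44 [ 0.002  0.114 -0.273]
0.52 [ 0.002  0.135 -0.263]
0.6 [ 0.002  0.156 -0.252]
0.68 [ 0.002  0.175 -0.238]
0.76 [ 0.002  0.194 -0.223]
```

View pics/s5.png

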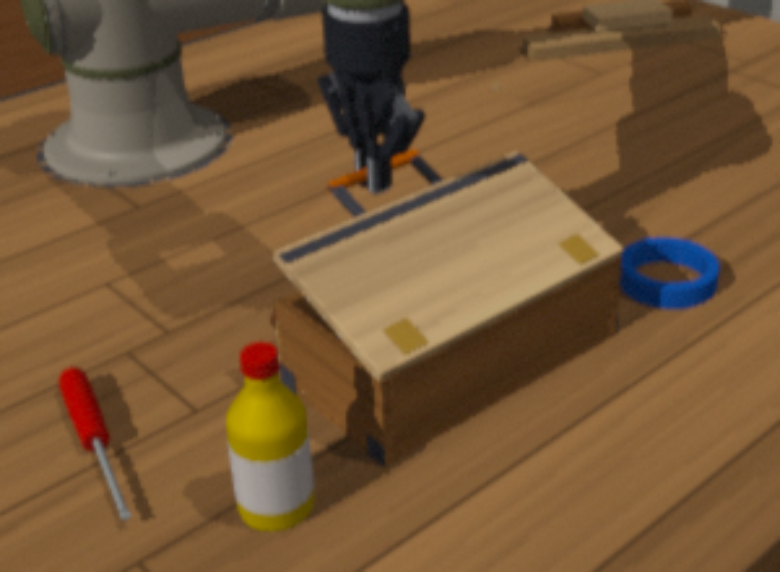

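The lid follows the bar, and the bar turns freely in the grip (radius 185.5, low forces). Carrying on.

Emit:
servo_tool(
  motion=[
    {"dr":[0,0,0],"delta_pos":[0,0.08,-0.2],"hand":0},
    {"dr":[0,0,0],"delta_pos":[0,0.12,-0.27],"hand":0},
    {"dr":[0,0,0],"delta_pos":[0,0.14,-0.26],"hand":0},
    {"dr":[0,0,0],"delta_pos":[0,0.16,-0.25],"hand":0},
    {"dr":[0,0,0],"delta_pos":[0,0.18,-0.24],"hand":0},
  ],
)

```text
time_s: 8.57
eef_pos: [537.5, -21.5, 197.8]
ee_rot: [-0.006, 0.723, 0.691, -0.004]
force: [1.4, -0.8, -5.2]
grip_width: 0.128
```

Run:
```python
from h import *
arc(.72+np.arange(1,9)*.08)
```

```text
t 8.57 theta 0.7118 rad 187.5 yoff -0.4 F [ 1.4 -0.8 -5.2] grip 0.128 tcp [537.5 -21.5 197.8]
rot [-0.08 -0.01 -0.01] q [-0.26  0.38  1.5  -0.    1.28 -0.21]
0.8 [ 0.002  0.258 -0.209]
0.88 [ 0.002  0.218 -0.201]
0.96 [ 0.002  0.233 -0.183]
1.04 [ 0.002  0.247 -0.163]
1.12 [ 0.002  0.259 -0.143]
1.2 [ 0.002  0.27  -0.122]
1.28 [ 0.001  0.279 -0.1  ]
1.36 [ 0.001  0.286 -0.077]
```

Emit:
servo_tool(
  motion=[
    {"dr":[-0.05,0,0],"delta_pos":[0,0.22,-0.19],"hand":0},
    {"dr":[-0.05,0,0],"delta_pos":[0,0.22,-0.2],"hand":0},
    {"dr":[0,0,0],"delta_pos":[0,0.23,-0.18],"hand":0},
    {"dr":[0,0,0],"delta_pos":[0,0.25,-0.16],"hand":0},
  ],
)

```text
time_s: 9.07
eef_pos: [581.1, -23.4, 237.6]
ee_rot: [-0.003, 0.722, 0.691, -0.002]
force: [-1.6, -0.4, -0.3]
grip_width: 0.13
```

Run:
```python
from h import *
arc(1.04+np.arange(1,8)*.07)
```

```text
t 9.07 theta 1.0256 rad 189.8 yoff -0.4 F [-1.6 -0.4 -0.3] grip 0.13 tcp [581.1 -23.4 237.6]
rot [-0.04 -0.   -0.01] q [-0.24  0.44  1.3  -0.    1.41 -0.2 ]
1.11 [ 0.002  0.322 -0.071]
1.18 [ 0.002  0.235 -0.109]
1.25 [ 0.002  0.242 -0.092]
1.32 [ 0.002  0.248 -0.075]
1.39 [ 0.002  0.252 -0.057]
1.46 [ 0.002  0.256 -0.04 ]
1.53 [ 0.002  0.258 -0.022]
```

Emit:
servo_tool(
  motion=[
    {"dr":[-0.04,0,0],"delta_pos":[0,0.28,-0.05],"hand":0},
    {"dr":[0,0,0],"delta_pos":[0,0.24,-0.08],"hand":0},
    {"dr":[0,0,0],"delta_pos":[0,0.12,-0.04],"hand":0},
  ],
)

```text
time_s: 9.45
eef_pos: [612.8, -24.8, 252.9]
ee_rot: [0.0, 0.722, 0.691, -0.001]
force: [-0.6, -0.4, -1.8]
grip_width: 0.13
```

Run:
```python
from h import *
arc(1.25+np.arange(1,6)*.06)
for n in('scene','wrist','top'):
    im,d=capture(n);np.savez(n+'6.npz',im=im,d=d)
    cv2.imwrite(f'pics/{n}6.png',im[:,:,::-1] if n!='scene' else cv2.resize(im[60:320,80:380,::-1],None,fx=2.3,fy=2.3))
```

```text
t 9.45 theta 1.2108 rad 189.7 yoff -0.5 F [-0.6 -0.4 -1.8] grip 0.13 tcp [612.8 -24.8 252.9]
rot [-0.    0.01 -0.  ] q [-0.23  0.5   1.17 -0.    1.47 -0.19]
1.31 [ 0.002  0.383 -0.024]
1.37 [ 0.002  0.216 -0.051]
1.43 [ 0.002  0.219 -0.038]
1.49 [ 0.002  0.221 -0.025]
1.55 [ 0.002  0.222 -0.011]
```

View pics/scene6.png

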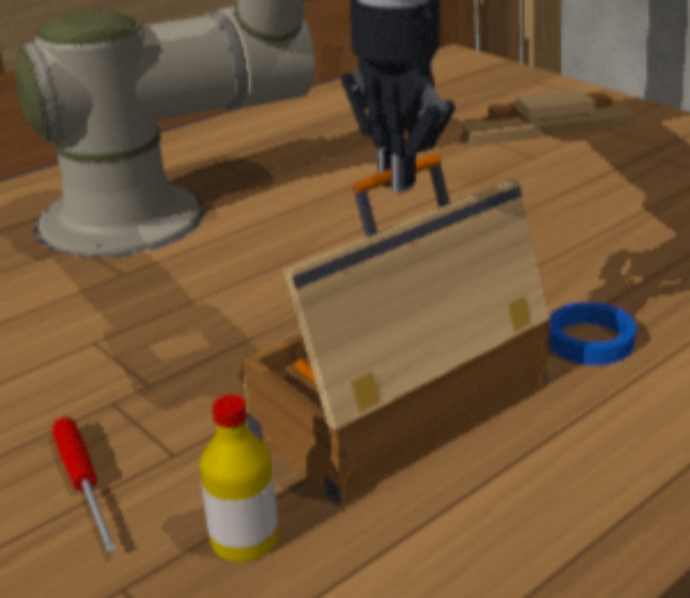

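View pics/wrist6.png

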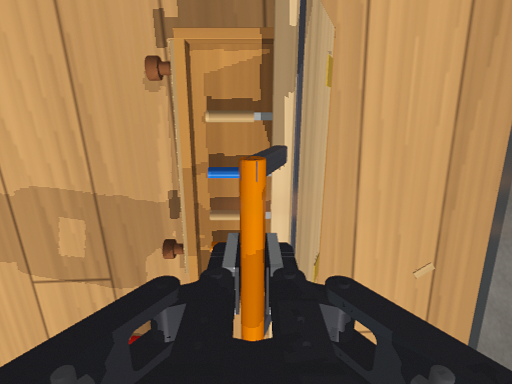

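View pics/top6.png

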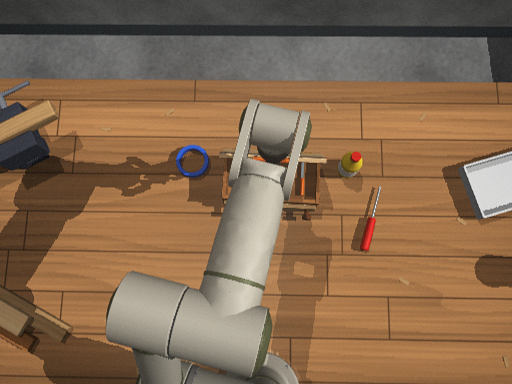

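The lid stands at about 70°, held mid-bar by the pads; bystanders are unmoved. To place the hinge, I fit the lid's plane in the scene depth.

```bash
cat >> h.py <<'E'
def lidfit(n,d,th0,tol=12):
    P=cloud(n,d);ex=np.array([np.cos(YAW),np.sin(YAW),0]);ey=np.array([-ex[1],ex[0],0])
    V=P-H;X,Y,Z=V@ex,V@ey,V[...,2]
    # lid coords: along a=(-cos,sin), normal outward nrm=(sin,cos)
    a=-X*np.cos(th0)+Z*np.sin(th0);b=X*np.sin(th0)+Z*np.cos(th0)
    m=(d>0)&(abs(Y)<130)&(a>25)&(a<125)&(abs(b-6)<tol)
    x,z,y=X[m],Z[m],Y[m]
    A=np.c_[z,y,np.ones(len(z))];k=np.ones(len(z),bool)
    for _ in range(4):
        c=np.linalg.lstsq(A[k],x[k],rcond=None)[0];k=abs(x-A@c)<3
    # face line x=c0*z+c1*y+c2 ; direction up (c0,1)
    th=np.pi/2+np.arctan(c[0])
    # distance of H from face plane
    dist=c[2]/np.sqrt(1+c[0]**2)
    print(n,'lid theta',th.round(4),'yaw resid',c[1].round(4),'face offset at hinge',dist.round(2),'(want 6) N',k.sum(),m.sum(),'rms',np.std((x-A@c)[k]).round(2))
E
python3 - <<'E'
from h import *
d=np.load('scene6.npz')['d']
lidfit('scene',d,1.21);lidfit('scene',d,1.21,20)
# camera bias check on lid down
d=np.load('scene0.npz')['d'];P=cloud('scene',d);V=P-H;X=V@[np.cos(YAW),np.sin(YAW),0];Y=V@[-np.sin(YAW),np.cos(YAW),0]
m=(X>-130)&(X<0)&(abs(Y)<130)&(abs(V[...,2]-6)<12);A=np.c_[X[m],Y[m],np.ones(m.sum())];print('down fit z',np.linalg.lstsq(A,V[...,2][m],rcond=None)[0])
E
```

```text
scene lid theta 1.2049 yaw resid 0.0013 face offset at hinge 5.44 (want 6) N 4200 4333 rms 1.28
scene lid theta 1.2049 yaw resid 0.0013 face offset at hinge 5.44 (want 6) N 4200 4333 rms 1.28
down fit z [-1.84906339e-03  9.17631731e-04  7.69104124e+00]
```

Camera gives θ=1.205 and the grasp point 1.211, so they agree; the pads have only slid about 5 mm along the fingers. Continuing slowly.

Emit:
servo_tool(
  motion=[
    {"dr":[0,0,0],"delta_pos":[0,0.25,0],"hand":0},
    {"dr":[0,0,0],"delta_pos":[0,0.25,-0.03],"hand":0},
    {"dr":[0,0,0],"delta_pos":[0,0.2,-0.03],"hand":0},
    {"dr":[0,0,0],"delta_pos":[0,0.15,-0.02],"hand":0},
  ],
)

```text
time_s: 10.1
eef_pos: [655.0, -26.7, 262.7]
ee_rot: [0.003, 0.722, 0.691, 0.001]
force: [-2.2, -1.0, 1.9]
grip_width: 0.13
```

Run:
```python
from h import *
arc(1.48+np.arange(0,4)*.03)
```

```text
t 10.1 theta 1.44 rad 189.0 yoff -0.5 F [-2.2 -1.   1.9] grip 0.13 tcp [655.  -26.7 262.7]
rot [ 0.03  0.02 -0.  ] q [-0.22  0.6   0.99 -0.    1.55 -0.17]
1.48 [0.003 0.157 0.063]
1.51 [ 0.003  0.111 -0.008]
1.54 [ 0.003  0.111 -0.005]
1.57 [ 0.003  0.111 -0.001]
```

Emit:
servo_tool(
  motion=[
    {"dr":[0,0,0],"delta_pos":[0,0.12,0.02],"hand":0},
    {"dr":[0,0,0],"delta_pos":[0,0.12,0.02],"hand":0},
    {"dr":[0,0,0],"delta_pos":[0,0.1,0.01],"hand":0},
    {"dr":[0,0,0],"delta_pos":[0,0.06,0.01],"hand":0},
    {"dr":[0,0,0],"delta_pos":[0,0.02,0],"hand":0},
    {"dr":[0,0,0],"delta_pos":[0,0,0],"hand":0},
  ],
)

```text
time_s: 10.85
eef_pos: [678.0, -27.8, 263.5]
ee_rot: [0.006, 0.722, 0.691, 0.003]
force: [-1.3, 0.1, 3.8]
grip_width: 0.127
```

Run:
```python
from h import *
arc([1.571])
im,d=capture('scene');np.savez('scene7.npz',im=im,d=d);cv2.imwrite('pics/scene7.png',cv2.resize(im[40:320,80:380,::-1],None,fx=2.1,fy=2.1))
lidfit('scene',d,1.55)
```

```text
t 10.85 theta 1.561 rad 188.3 yoff -0.6 F [-1.3  0.1  3.8] grip 0.127 tcp [678.  -27.8 263.5]
rot [ 0.07  0.02 -0.  ] q [-0.21  0.65  0.9  -0.    1.58 -0.17]
1.571 [0.011 0.037 0.065]
scene lid theta 1.5641 yaw resid 0.0012 face offset at hinge 4.93 (want 6) N 3638 3648 rms 1.04
```

View pics/scene7.png

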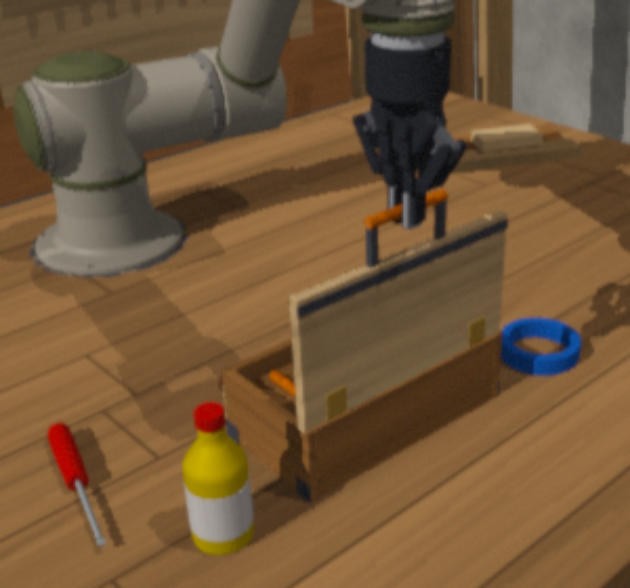

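At θ≈1.56, almost upright. A final nudge, and a firmer grip.

Emit:
servo_tool(
  motion=[
    {"dr":[0.05,0,0],"delta_pos":[0,0.03,0.02],"hand":0},
    {"dr":[0,0,0],"delta_pos":[0,0,0],"hand":0},
    {"dr":[0,0,0],"delta_pos":[0,0,0],"hand":0},
    {"dr":[0,0,0],"delta_pos":[0,0,0],"hand":0},
  ],
  squeeze=40,
)

```text
time_s: 11.4
eef_pos: [679.5, -27.8, 263.6]
ee_rot: [0.003, 0.722, 0.691, 0.0]
force: [-0.3, 0.4, 4.3]
grip_width: 0.12
```

Run:
```python
from h import *
arc([1.571])
im,d=capture('scene');lidfit('scene',d,1.57)
im,d=capture('scene');lidfit('scene',d,1.57)
```

```text
t 11.4 theta 1.5698 rad 188.3 yoff -0.5 F [-0.3  0.4  4.3] grip 0.12 tcp [679.5 -27.8 263.6]
rot [ 0.02  0.02 -0.  ] q [-0.21  0.66  0.88 -0.    1.59 -0.17]
1.571 [0.011 0.004 0.066]
scene lid theta 1.5721 yaw resid 0.0011 face offset at hinge 4.95 (want 6) N 3622 3638 rms 1.03
scene lid theta 1.5723 yaw resid 0.001 face offset at hinge 4.92 (want 6) N 3624 3636 rms 1.03
```

Run:
```python
from h import *
im,d=capture('top');P=cloud('top',d);V=P-O;X=V@[np.cos(YAW),np.sin(YAW),0];Y=V@[-np.sin(YAW),np.cos(YAW),0];Z=P[...,2]
for s in(1,-1):
    m=(abs(Y-s*110)<12)&(Z>25)&(Z<56)&(X<-60)&(X>-180);print('knob',s,m.sum(),np.sort(X[m])[:6].round(1))
for l in('tape','glue','screwdriver'): print(l,[np.round(x['bbox']).tolist() for x in search_frame('top',l)[:1]])
a=ctrl.sense();capture('wrist');b=ctrl.sense();print(a['dq'].round(4),b['eef_pos']-a['eef_pos'],b['time_s'])
cv2.imwrite('pics/top8.png',cv2.resize(im[130:270,160:400,::-1],None,fx=3.3,fy=3.3))
```

```text
knob 1 0 []
knob -1 82 [-119.5 -119.  -119.  -118.9 -118.8 -118.8]
tape [[178.0, 144.0, 209.0, 178.0]]
glue [[339.0, 152.0, 363.0, 178.0]]
screwdriver [[360.0, 191.0, 382.0, 253.0]]
[-0.0009  0.0001 -0.0011  0.0012 -0.0003 -0.0007] [-0.00239215  0.04669146  0.00309369] 11.75
```

View pics/top8.png

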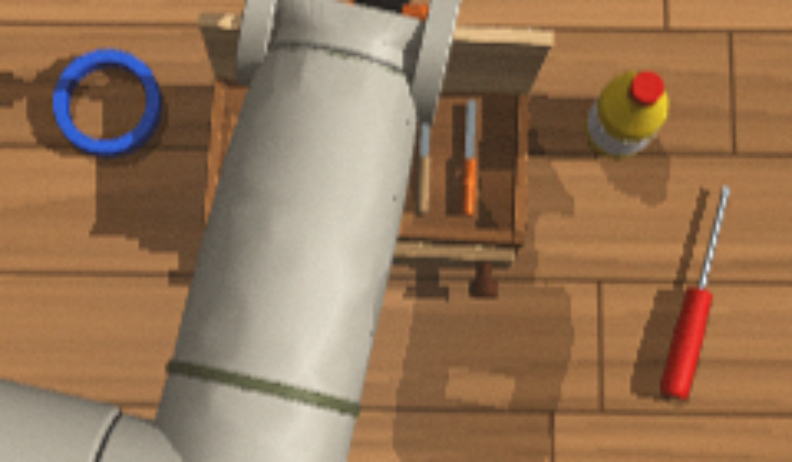

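The drawer front sits tight against the chest, the lid is upright, and the bystanders haven't moved. Handing in.

```bash
python3 -c "
from rig import *
print(ticket.finish_job())"
```

```text
the job is handed in; nothing more can be done
None
```

The drawer is pushed home, the lid stands upright, and the gripper is still holding the orange bar. I handed it in at about 11.8 s.

- **Drawer:** With the lid down, I pushed on the left knob until the drawer stopped hard at about 17 N. In the last top view the right knob's end was at chest x ≈ -119 mm, where -117 is fully home; that is within camera error. The left knob was hidden behind the arm, so only the right one was checked.
- **Lid:** I gripped the bar at 20 N, letting it turn between the pads, and swung the lid up, then tightened to 40 N. The final angle was 1.570 rad from the gripper position and 1.572 from the camera, against 1.571 for balance. The arm was still and the lid never went back to its stop.
- **Slip:** The bar slid about 3–5 mm along the pads, towards the finger tips, during the swing. It is still between the pads and held firmly.
- **Other items:** The tape, glue bottle and screwdriver look unmoved in the last top view. The networks' boxes for the tape and glue agree with the start. The screwdriver's box came out larger this time, but in the picture it lies where it did.

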